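# Load the last breakfast egg and wind the cooker's recessed timer

## Robot

A 6-joint arm with a two-finger parallel gripper is mounted at the origin on the work surface. World frame = base frame: x ahead of the robot, y to its left, z up, the work surface at z = 0. Lengths are in m, angles in degrees, forces in N, time in s.
With the tool pointing down it reaches from about 0.35 to 0.875 m from the base axis. Payload 4.2 kg.
Tool frame: the origin (TCP) lies where the fingers leave the gripper's body, on its centre line; the fingertips stand 70 mm ahead of it and the grasp point (between the pads) lies 51 mm ahead of it; z points along the fingers, y is the direction in which the jaws open and shut (so a half turn about z gives the same grasp; the last joint's range is limited). The gripper opens to 87 mm and grips with 3 to 60 N. Pads are 19 mm wide; open, the fingers measure 117 mm over their backs; the gripper's body (75 mm by 190 mm) begins 51 mm behind the grasp point.
Start: joints at [80.134, 22.042, 0.453, 0, -68.411, -14.817], TCP at [0.261, 0.568, 0.292] pointing down, gripper open.
Joint ranges: [-179.83, 179.83], [-69.29, 118.12], [-61.27, 80.66], [-181.25, 117.63], [-171.15, -9.14], [-177.46, 177.46]. Speed limits (degrees/s): [159.86, 159.86, 180, 180, 180, 180].

## Interface

Orientations are given as a 3x3 rotation matrix whose columns are the frame's x, y, z axes.
In Python, from station import sense, capture, camera_model, finish_job gives the robot as it stands.
- The arm moves only by the shell command python3 -m inch 'ROWS'. ROWS is JSON, a list of rows, each an object with "hand": the closure, from 0 (fully open) to 1 (shut); "slide": the shift along the world's x, y, z in cm, a list of three; "yaw": the turn about the world's z in rad. A call has 1 to 10 rows; each row is the pose to reach, as a shift and turn from the pose commanded when the call began; what a row does not reach only later rows make up. A row lasts 1/8 s, in which the tool goes at most 62.5 mm and 10.7 degrees, less where a joint would pass 70% of its speed; a pose out of reach is approached as far as the arm can. A call with a gripper value outside its range is refused whole. The fingers move at their own pace and stop on an object; the grip force is fixed at half the most. Time passes only in rows, so rows that repeat a pose let the fingers close. It gives the time, the measured TCP pose, the force and the opening at its end, in the units of the state.
- sense(): the state, without advancing time (a new reading comes with each control period).
- capture(name): name is "side" or "top" or "wrist"; returns the picture (480x640x3 uint8, blue, green, red); there is no depth.
- camera_model(name): a dict with "mtx" (3x3 intrinsics, pixels), "xyz" and "orientation" of the camera in the world; the wrist camera has in their place "tool_from_camera" (4x4, takes a point from camera to tool coordinates, whose origin is the TCP and whose axes are the flange's). Camera axes: x right, y up, looking along -z (the intrinsics and any distortion apply to the point x, -y, -z); pixel columns grow to the right and rows downward; lengths in m; the calibration is good to about 2 mm. A picture is of the moment at which its call begins: read the wrist's pose just before it. camera_model takes no time and is no camera call.
- finish_job(): hands the job in, once; it reports no verdict.
The state is a dict: "time_s": time; "joints": joint angles; "joint_velocities": joint speeds; "effort": joint torques, N m; "tcp_pos": TCP position; "ee_rot": TCP orientation; "wrist_force": force on the tool from outside, world axes, zero at the start; "moment": the same for the moment, N m; "gripper_width": opening from 0.0 (shut) to 1.0 (fully open).
Only numpy, scipy, OpenCV 4.12 (cv2) and the standard library are available. Lean on these libraries where they do the work, as an engineer would, in place of code of your own. Each camera call takes 0.05 s, during which the arm holds its last target. There are 200 camera calls.

## Task

Take the last egg from the wooden stand and set it gently, blunt end up, in the empty cup of the egg cooker. Then turn the dial in the well of the cooker's sloping front clockwise, all the way round to its end stop, and leave it there. Do not crack the egg, and leave the other eggs and the things on the bench as they are.

Things in the scene. Friction and masses are not known exactly. Their poses are not given: they have to be found in the camera images.
- cooker: Steel tabletop egg cooker, fixed to the bench, 267 mm deep (x), 220 mm wide (y), deck 150 mm high. Origin on the bench straight under the centre of its sloping front panel; x points from its front to its back, y to its left as one faces along x, z up. The deck has four egg cups at x = 90 and 166 mm, y = +42 and -42 mm: round dimples 33 mm across, 21 mm deep, rims flush with the deck.
- panel (a point): Centre of the sloping panel's face, 85 mm above the bench (axes as the cooker's, level). The face is 110 x 198 mm and climbs towards the deck at 30 degrees to the bench: its outward normal is (-0.5, 0, 0.866) in the cooker's axes. In its middle is a round well, 80 mm across and 30 mm deep along that normal, with the dial at the bottom; about 30 mm of room on each side of the dial's bar.
- lip (a point): Middle of the front top edge of the drip lip, 12 mm thick, that juts over the upper part of the panel along the whole deck: 34 mm behind and 65 mm above panel. Behind it the deck begins. A hand coming straight down on the dial meets it; one tilted to the panel's normal is clear.
- dial (a joint): Turn of the timer dial: 0 fully anticlockwise, 3.8 rad at the end stop fully clockwise, seen from in front looking into the well. It starts between 0.6 and 1.2. Clockwork: it needs about 0.13 N m at first and 0.2 N m near the stop, and stays where it is left. The stop is hard. The turn is longer than most wrists make in one grasp.
- dial_grip (a point): Point on the dial's axis at half the height of its bar, 15 mm below the panel's face. z: out of the well along the axis; x: along the bar to the end with the white line, which points up the slope at 1.9 rad; turns with the dial. The dial: a pale metal disc 54 mm across, 4 mm thick, on the well's floor; on it a black bar 44 mm long, 12 mm thick (y), 22 mm tall, its top 4 mm below the panel's face.
- egg: The hen's egg to be moved, brown, 44 mm thick, 57 mm tall, about 60 g. Origin at its pointed end, z towards the blunt end; thickest 35 mm above the origin. It stands point down in the stand. In any dimple (stand or cooker) it sits by its own weight with the point 16.5 mm below the rim. The shell bears up to about 45 N from each finger.
- free_cup: The one empty cup of the cooker (any of the four). Origin at the centre of its mouth, in the plane of the deck; z up.
- stand: Beech egg stand, fixed to the bench, 150 x 80 x 30 mm high, with two dimples like the cooker's cups, at x = -36 and +36 mm. Origin at the centre of its underside. The egg stands in the dimple at x = -36 mm, the other is empty.
- egg_a: An egg that already stands in a cup of the cooker, same size and origin as the loose egg.
- egg_b: A second such egg in another cup.
- egg_c: A third such egg in another cup.
- cutter: Tin scallop cutter lying on the bench, 64 mm across, 26 mm high with a strap handle to 44 mm; origin at the centre of its underside.
- scoop: Aluminium measuring scoop standing on the bench, bowl 74 mm across and 48 mm high, looped handle out to 129 mm from its axis along its y; origin at the centre of its underside.
- pestle: Green glass pestle standing on its broad end, 44 mm across at the foot, 137 mm tall; origin at the centre of its underside.
- springerle: Carved beech springerle board lying on the bench, 110 x 160 x 22 mm; origin at the centre of its underside.
Not all that is in view belongs to the job. Leave any blue look-alike of the egg alone.

How it is judged:
By the outcome, as a careful person would: the job done as asked, in the order asked, and still so for the second after the job is handed in, with the robot touching nothing.
It also fails if it takes over 72 s, if anything falls off the work surface, if the arm or the gripper's body presses on something with over 40 N, if the wrist force passes 120 N, or if a joint passes its speed limit or range.

## Working session

There is one attempt and no reset: what is moved stays moved. The work goes in short steps, Python scripts to look and compute and a shell command to move; the robot and the scene stay as the last step left them, time stands still between calls to the robot, and variables do not carry over. Pictures are saved under pics/ and viewed, about 8 in all and at most 12, crops included, and the job is handed in when it is done.

```bash
mkdir -p pics; ls
python3 - <<'E'
from station import *
import cv2,numpy as np
for n in ("side","top"):
    cv2.imwrite(f"pics/{n}0.png",capture(n)); m=camera_model(n)
    print(n,{k:np.round(v,4).tolist() if not isinstance(v,str) else v for k,v in m.items()})
print({k:np.round(v,4).tolist() for k,v in camera_model("wrist").items()})
print(sense())
E
```

```text
pics
side {'mtx': [[611.0762, 0.0, 315.7898], [0.0, 611.0762, 237.0784], [0.0, 0.0, 1.0]], 'xyz': [0.4852, -0.9451, 1.0402], 'orientation': [[0.9968, 0.0516, -0.0618], [-0.0805, 0.6748, -0.7336], [0.0039, 0.7362, 0.6768]]}
top {'mtx': [[536.5317, 0.0, 325.5405], [0.0, 536.5317, 238.6583], [0.0, 0.0, 1.0]], 'xyz': [0.4921, 0.0248, 1.1583], 'orientation': [[-0.0263, 0.9981, -0.0561], [-0.9996, -0.027, -0.0112], [-0.0127, 0.0558, 0.9984]]}
{'mtx': [[351.5584, 0.0, 317.7846], [0.0, 351.5584, 232.0481], [0.0, 0.0, 1.0]], 'tool_from_camera': [[-0.001, 0.9578, 0.2874, 0.0796], [1.0, 0.0011, -0.0001, -0.0], [-0.0004, 0.2874, -0.9578, -0.0928], [0.0, 0.0, 0.0, 1.0]]}
{'time_s': 0.1, 'joints': array([ 8.01345246e+01,  2.20869750e+01,  3.86664669e-01, -2.47698149e-02,
       -6.84108430e+01, -1.48155229e+01]), 'joint_velocities': array([ 0.09925625, -0.04261921,  0.1939938 ,  0.14871503,  0.06060694,
       -0.01155482]), 'effort': array([-1.78113069e-04, -3.91690278e+01,  1.87933570e+01,  4.23185974e+00,
        1.34317719e-02, -7.45284751e-05]), 'tcp_pos': array([0.26080115, 0.5675404 , 0.2912573 ]), 'ee_rot': array([[ 9.08580153e-01, -4.17709918e-01, -7.28425630e-04],
       [-4.17710539e-01, -9.08578291e-01, -1.84239697e-03],
       [ 1.07755773e-04,  1.97823638e-03, -9.99998037e-01]]), 'wrist_force': array([-0.6332834 ,  0.91862398,  0.61283553]), 'moment': array([ 0.03656236,  0.0545019 , -0.00736265]), 'gripper_width': 1.0003728794218285}
```

View pics/top0.png

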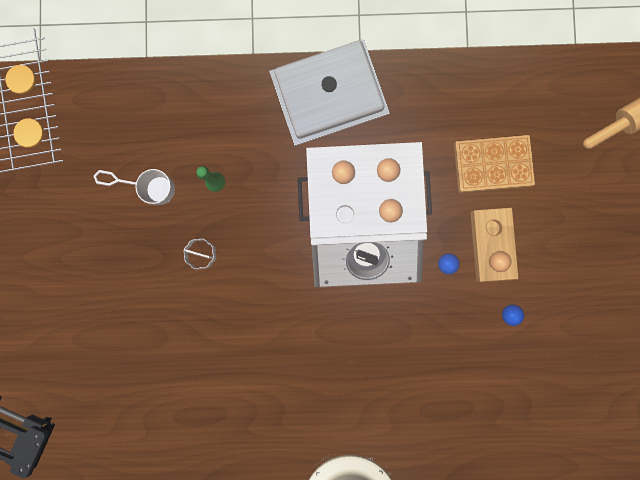

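View pics/side0.png

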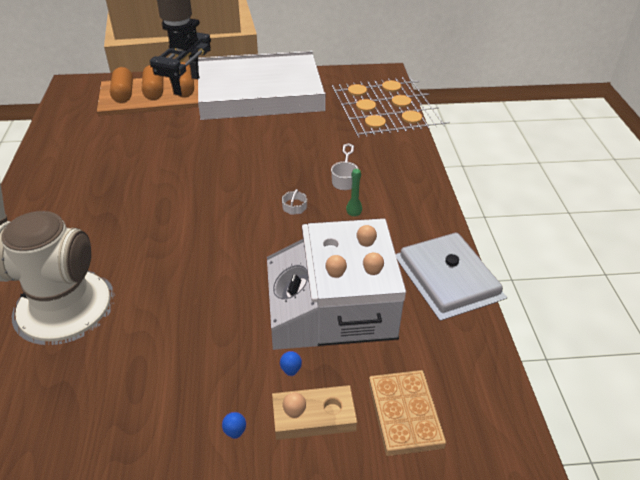

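Candidates for the egg, in top-view pixels:
- Brown egg in the stand, (500,261): the target.
- Brown eggs in the cooker, (343,172), (388,170) and (390,210).
- Blue look-alikes, (448,264) and (513,315).

The empty cup is at (345,214), which is front-left (x=90, y=+42). Next I check this in a close crop and measure.

```bash
cat > h.py <<'E'
import numpy as np,cv2
from station import *
def ray(n,p,st=None):
    m=camera_model(n)
    if n=="wrist":
        T=np.array(m["tool_from_camera"]);R0=np.array(st["ee_rot"]);R=R0@T[:3,:3];c=np.array(st["tcp_pos"])+R0@T[:3,3]
    else: R=np.array(m["orientation"]);c=np.array(m["xyz"])
    d=np.linalg.inv(np.array(m["mtx"]))@[p[0],p[1],1]
    return c,R@[d[0],-d[1],-d[2]]
def onz(n,p,z,st=None):
    c,d=ray(n,p,st);return c+d*(z-c[2])/d[2]
def tri(r1,r2):
    A=np.array([r1[1],-r2[1]]).T;t=np.linalg.lstsq(A,r2[0]-r1[0],rcond=None)[0]
    a=r1[0]+t[0]*r1[1];b=r2[0]+t[1]*r2[1];return (a+b)/2,np.linalg.norm(a-b)
def blobs(im,lo,hi,amin=60):
    h=cv2.cvtColor(im,cv2.COLOR_BGR2HSV);m=cv2.inRange(h,lo,hi)
    m=cv2.morphologyEx(m,cv2.MORPH_OPEN,np.ones((3,3)))
    cs,_=cv2.findContours(m,0,1);return [c for c in cs if cv2.contourArea(c)>amin]
E
python3 - <<'E'
from h import *
im=cv2.imread("pics/top0.png");c=im[130:325,295:530]
cv2.imwrite("pics/crop.png",cv2.resize(c,None,fx=3,fy=3,interpolation=cv2.INTER_CUBIC))
sd=cv2.imread("pics/side0.png")
for n,i in(("top",im),("side",sd)):
    hs=cv2.cvtColor(i,cv2.COLOR_BGR2HSV)
    for p in (((500,261),(390,210),(345,214)) if n=="top" else ((294,404),(336,266),(331,243))): print(n,p,hs[p[1],p[0]])
# deck: bright, grey
for n,i in(("top",im),("side",sd)):
    b=max(blobs(i[:, :440] if n=="top" else i[200:300,:420],(0,0,195),(180,40,255),500),key=cv2.contourArea)
    q=cv2.approxPolyDP(cv2.convexHull(b),4,True)[:,0]+([0,0] if n=="top" else [0,200])
    print(n,[(p.tolist(),onz(n,p,.15).round(4).tolist()) for p in q])
E
```

```text
top (500, 261) [ 18  94 243]
top (390, 210) [ 18  81 243]
top (345, 214) [120   4 234]
side (294, 404) [ 12 108 217]
side (336, 266) [ 12 105 187]
side (331, 243) [  3  17 139]
top [([421, 142], [0.7275, -0.1497, 0.15]), ([426, 238], [0.545, -0.1525, 0.15]), ([311, 243], [0.5414, 0.0637, 0.15]), ([307, 148], [0.7223, 0.0668, 0.15])]
side [([384, 219], [0.7227, 0.0675, 0.15]), ([404, 263], [0.7413, -0.0726, 0.15]), ([404, 291], [0.7268, -0.1495, 0.15]), ([312, 298], [0.5451, -0.1539, 0.15]), ([303, 225], [0.5416, 0.0611, 0.15])]
```

View pics/crop.png

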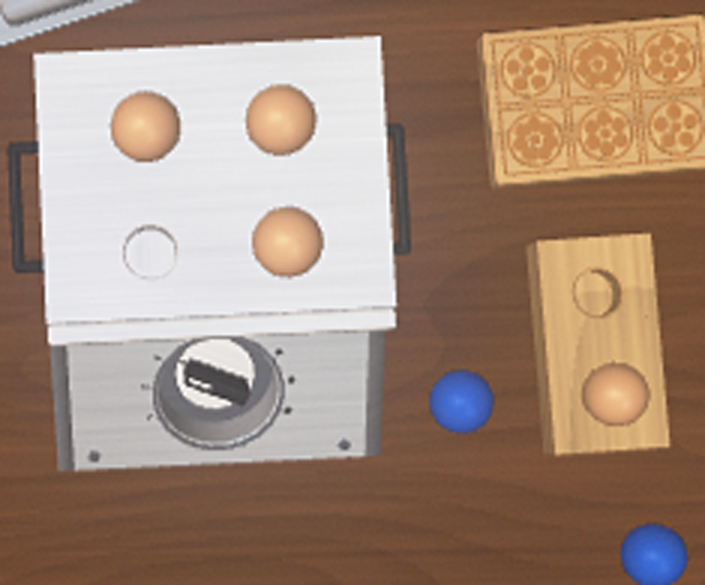

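The crop confirms the choices:
- **Egg:** the brown one in the stand at top (500,261).
- **Empty cup:** (345,214).
- **Dial:** the white line is at the left end of the bar, top pixel about (358,254).

Run:
```python
from h import *
print("egg",tri(ray("top",(500,261)),ray("side",(294,404))))
print("egg a",tri(ray("top",(390,210.3)),ray("side",(336,265.5))))
print("cup",onz("top",(345,214),.15))
a=np.radians(1.2);R=np.array([[np.cos(a),-np.sin(a)],[np.sin(a),np.cos(a)]]);o=np.array([.5075,-.0461])
print("cup exp",o+R@[.09,.042],"front right egg exp",o+R@[.09,-.042])
for p in((295+540/3,130+243/3),(295+652/3,130+234/3),(295+670/3,130+447/3),(295+555/3,130+455/3)): print("stand",onz("top",p,.03))
bar=[onz("top",(295+u/3,130+v/3),.0815) for u,v in((187,372),(246,390))]
print("bar",bar, "dialctr exp", o+R@[.002,0])
```

```text
egg (array([ 0.49887302, -0.32085102,  0.0474909 ]), np.float64(0.00018293115286046352))
egg a (array([ 0.59807471, -0.08498937,  0.1660682 ]), np.float64(0.0014276091898609096))
cup [ 0.59440248 -0.00178028  0.15      ]
cup exp [ 0.59660068 -0.00222439] front right egg exp [ 0.59835984 -0.08620597]
stand [ 0.60535921 -0.27856708  0.03      ]
stand [ 0.60952647 -0.35707217  0.03      ]
stand [ 0.46035038 -0.3627388   0.03      ]
stand [ 0.45687735 -0.28277251  0.03      ]
bar [array([ 0.52014619, -0.02601916,  0.0815    ]), array([ 0.50708163, -0.06502228,  0.0815    ])] dialctr exp [ 0.50949956 -0.04605812]
```

```bash
python3 -m inch '[{"hand":0,"slide":[15,-40,0],"yaw":0.2},{"hand":0,"slide":[15,-40,0],"yaw":0.2},{"hand":0,"slide":[15,-40,0],"yaw":0.4},{"hand":0,"slide":[15,-40,0],"yaw":0.45},{"hand":0,"slide":[23.7,-88.8,0],"yaw":0.45},{"hand":0,"slide":[23.7,-88.8,0],"yaw":0.45},{"hand":0,"slide":[23.7,-88.8,0],"yaw":0.45},{"hand":0,"slide":[23.7,-88.8,0],"yaw":0.45},{"hand":0,"slide":[23.7,-88.8,0],"yaw":0.45},{"hand":0,"slide":[23.7,-88.8,0],"yaw":0.45}]'
```

```text
time_s: 1.35
tcp_pos: [0.432, -0.0338, 0.2923]
ee_rot: [[1.0, 0.02, 0.001], [0.02, -1.0, 0.0], [0.001, -0.0, -1.0]]
wrist_force: [1.1, 1.1, 0.2]
gripper_width: 0.999
```

```bash
python3 -m inch '[{"hand":0,"slide":[6.5,-28.7,0],"yaw":0},{"hand":0,"slide":[6.5,-28.7,0],"yaw":0},{"hand":0,"slide":[6.5,-28.7,0],"yaw":0},{"hand":0,"slide":[6.5,-28.7,-4],"yaw":0},{"hand":0,"slide":[6.5,-28.7,-4],"yaw":0},{"hand":0,"slide":[6.5,-28.7,-4],"yaw":0},{"hand":0,"slide":[6.5,-28.7,-4],"yaw":0},{"hand":0,"slide":[6.5,-28.7,-4],"yaw":0},{"hand":0,"slide":[6.5,-28.7,-4],"yaw":0}]'
python3 - <<'E'
from h import *
st=sense();im=capture("wrist");cv2.imwrite("pics/w1.png",im);print(st["joints"])
print(st["tcp_pos"])
for n in("top","side"):cv2.imwrite(f"pics/{n}1.png",capture(n))
# project expected egg centre
T=np.array(camera_model("wrist")["tool_from_camera"]);R0=st["ee_rot"]
for P in((.4975,-.321,.045),(.4975,-.321,.0705)):
    q=np.linalg.inv(T)@np.r_[R0.T@(np.array(P)-st["tcp_pos"]),1];k=np.array(camera_model("wrist")["mtx"])@[q[0],-q[1],-q[2]];print(k[:2]/k[2])
E
```

```text
time_s: 2.48
tcp_pos: [0.4974, -0.3178, 0.2533]
ee_rot: [[1.0, 0.021, 0.002], [0.021, -1.0, -0.0], [0.002, 0.0, -1.0]]
wrist_force: [0.4, 0.2, 0.1]
gripper_width: 1.001
[-1.68670381e+01  2.03618838e+01 -7.96903970e+00 -6.48336899e-04
 -6.15760632e+01  1.08063245e+02]
[ 0.49740707 -0.31779236  0.25326737]
[321.01340493 220.64742185]
[321.32027584 228.61677192]
```

View pics/w1.png

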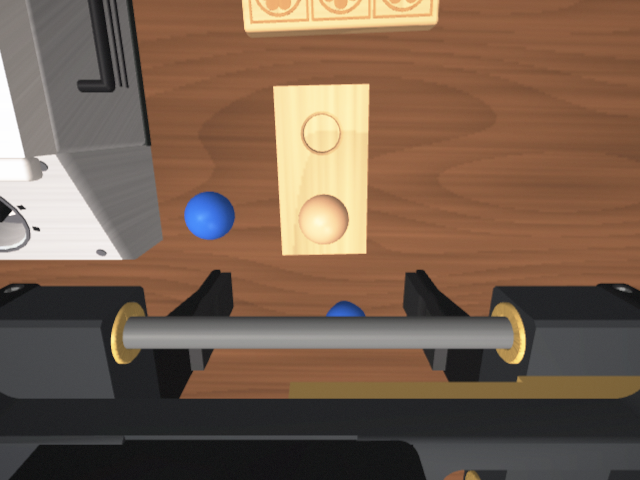

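```bash
python3 -m inch '[{"hand":0,"slide":[0.1,-0.4,-4],"yaw":0},{"hand":0,"slide":[0.1,-0.4,-9],"yaw":0},{"hand":0,"slide":[0.1,-0.4,-12],"yaw":0},{"hand":0,"slide":[0.1,-0.4,-12],"yaw":0},{"hand":0,"slide":[0.1,-0.4,-12],"yaw":0}]'; python3 -c "
from h import *
print(sense()['tcp_pos'])"
```

```text
time_s: 3.25
tcp_pos: [0.4992, -0.3231, 0.1338]
ee_rot: [[1.0, 0.02, 0.002], [0.02, -1.0, -0.001], [0.002, 0.001, -1.0]]
wrist_force: [0.6, -0.6, 0.7]
gripper_width: 0.999
[ 0.49918938 -0.3231263   0.13379188]
```

```bash
python3 -m inch '[{"hand":0,"slide":[-0.05,0.1,-2.9],"yaw":0},{"hand":0,"slide":[-0.05,0.1,-2.9],"yaw":0},{"hand":0.4,"slide":[-0.05,0.1,-2.9],"yaw":0},{"hand":0.4,"slide":[-0.05,0.1,-2.9],"yaw":0},{"hand":1,"slide":[-0.05,0.1,-2.9],"yaw":0},{"hand":1,"slide":[-0.05,0.1,-2.9],"yaw":0},{"hand":1,"slide":[-0.05,0.1,-2.9],"yaw":0},{"hand":1,"slide":[-0.05,0.1,-2.9],"yaw":0}]'
```

```text
time_s: 4.25
tcp_pos: [0.4979, -0.3223, 0.1036]
ee_rot: [[1.0, 0.019, 0.0], [0.019, -1.0, -0.001], [0.0, 0.001, -1.0]]
wrist_force: [-0.0, -2.1, 0.5]
gripper_width: 0.491
```

```bash
python3 -m inch '[{"hand":1,"slide":[0,0,3],"yaw":0},{"hand":1,"slide":[0,0,8],"yaw":0},{"hand":1,"slide":[0,0,14],"yaw":0},{"hand":1,"slide":[0,0,20],"yaw":0},{"hand":1,"slide":[2,6,20],"yaw":0},{"hand":1,"slide":[4,12,20],"yaw":0},{"hand":1,"slide":[6,18,20],"yaw":0},{"hand":1,"slide":[8,24,20],"yaw":0},{"hand":1,"slide":[9.8,30,20],"yaw":0},{"hand":1,"slide":[9.8,32,20],"yaw":0}]'; python3 -m inch '[{"hand":1,"slide":[0,0,0],"yaw":0},{"hand":1,"slide":[0,0,0],"yaw":0},{"hand":1,"slide":[0,0,0],"yaw":0}]'
python3 - <<'E'
from h import *
st=sense();im=capture("wrist");cv2.imwrite("pics/w2.png",im)
print(st["tcp_pos"],st["ee_rot"].round(3).tolist())
s=capture("side");t=capture("top");cv2.imwrite("pics/side2.png",s)
cv2.imwrite("pics/v2.png",np.hstack([cv2.resize(im,(400,300)),cv2.resize(s[150:330,230:470],(400,300))]))
cv2.imwrite("pics/top2.png",t)
E
```

```text
time_s: 5.5
tcp_pos: [0.5961, 0.0017, 0.3023]
ee_rot: [[1.0, 0.023, -0.001], [0.023, -1.0, 0.001], [-0.001, -0.001, -1.0]]
wrist_force: [-0.2, 0.3, -0.5]
gripper_width: 0.486
time_s: 5.88
tcp_pos: [0.5954, -0.0029, 0.3032]
ee_rot: [[1.0, 0.018, -0.0], [0.018, -1.0, -0.0], [-0.0, 0.0, -1.0]]
wrist_force: [0.5, -0.0, -0.3]
gripper_width: 0.492
[ 0.59542495 -0.00290354  0.30321254] [[1.0, 0.018, -0.0], [0.018, -1.0, -0.0], [-0.0, 0.0, -1.0]]
```

View pics/v2.png

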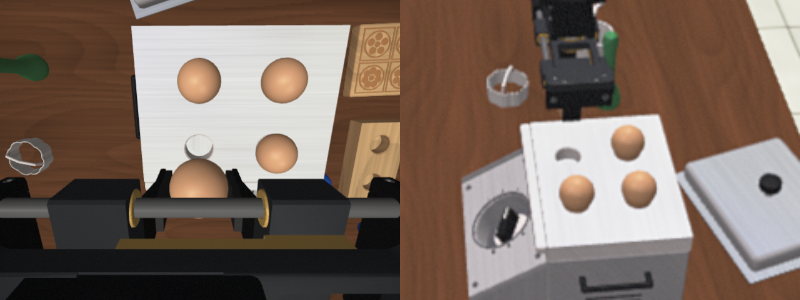

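Run:
```python
from h import *
st=sense();im=cv2.imread("pics/w2.png")
b=max(blobs(im[:300],(0,0,200),(180,35,255),2000),key=cv2.contourArea)
h=cv2.convexHull(b)[:,0]
q=cv2.approxPolyDP(h,6,True)[:,0];print([(p.tolist(),onz("wrist",p,.15,st).round(4).tolist()) for p in q])
g=cv2.resize(im[180:300,250:400],None,fx=4,fy=4,interpolation=2);cv2.imwrite("pics/c2.png",g)
for p in((318.5,217),(297,235),(340,235),(318.5,235)):print(p,onz("wrist",p,.15,st).round(4))
```

```text
[([559, 41], [0.7292, -0.1524, 0.15]), ([517, 284], [0.5623, -0.156, 0.15]), ([232, 298], [0.5468, 0.0627, 0.15]), ([210, 42], [0.7249, 0.067, 0.15])]
(318.5, 217) [ 0.6126 -0.0032  0.15  ]
(297, 235) [0.5987 0.0124 0.15  ]
(340, 235) [ 0.5992 -0.0192  0.15  ]
(318.5, 235) [ 0.599  -0.0034  0.15  ]
```

View pics/c2.png

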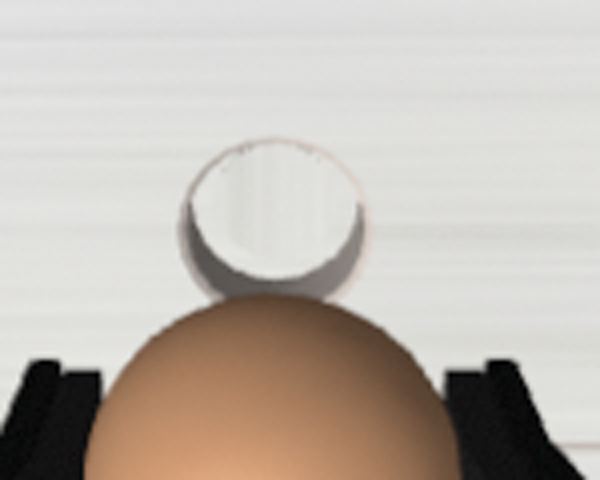

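```bash
python3 -m inch '[{"hand":1,"slide":[0.07,0,-3],"yaw":0},{"hand":1,"slide":[0.07,0,-5.5],"yaw":0},{"hand":1,"slide":[0.07,0,-6.8],"yaw":0},{"hand":1,"slide":[0.07,0,-7.3],"yaw":0},{"hand":1,"slide":[0.07,0,-7.5],"yaw":0},{"hand":1,"slide":[0.07,0,-7.6],"yaw":0},{"hand":1,"slide":[0.07,0,-7.6],"yaw":0}]'
```

```text
time_s: 6.9
tcp_pos: [0.5966, -0.0017, 0.2278]
ee_rot: [[1.0, 0.019, 0.001], [0.019, -1.0, 0.0], [0.001, -0.0, -1.0]]
wrist_force: [0.5, 0.1, -0.5]
gripper_width: 0.487
```

```bash
python3 -m inch '[{"hand":1,"slide":[0,0,-0.1],"yaw":0},{"hand":1,"slide":[0,0,-0.2],"yaw":0},{"hand":1,"slide":[0,0,-0.3],"yaw":0},{"hand":1,"slide":[0,0,-0.3],"yaw":0}]'
```

```text
time_s: 7.4
tcp_pos: [0.5964, -0.002, 0.2255]
ee_rot: [[1.0, 0.02, 0.001], [0.02, -1.0, -0.001], [0.001, 0.001, -1.0]]
wrist_force: [-3.2, 0.7, 6.0]
gripper_width: 0.489
```

```bash
python3 -m inch '[{"hand":1,"slide":[-0.1,0,0],"yaw":0},{"hand":1,"slide":[-0.1,0,-0.1],"yaw":0},{"hand":1,"slide":[-0.1,0,-0.1],"yaw":0}]'
```

```text
time_s: 7.78
tcp_pos: [0.5958, -0.0022, 0.2247]
ee_rot: [[1.0, 0.02, 0.002], [0.02, -1.0, -0.001], [0.002, 0.001, -1.0]]
wrist_force: [-3.5, -1.7, 6.0]
gripper_width: 0.49
```

```bash
python3 -m inch '[{"hand":1,"slide":[-0.15,0.05,0],"yaw":0},{"hand":1,"slide":[-0.15,0.05,-0.05],"yaw":0},{"hand":1,"slide":[-0.15,0.05,-0.1],"yaw":0},{"hand":1,"slide":[-0.15,0.05,-0.1],"yaw":0}]'
```

```text
time_s: 8.28
tcp_pos: [0.5952, -0.0021, 0.2244]
ee_rot: [[1.0, 0.02, 0.004], [0.02, -1.0, -0.001], [0.004, 0.002, -1.0]]
wrist_force: [-0.0, -3.6, 7.9]
gripper_width: 0.491
```

```bash
python3 -m inch '[{"hand":1,"slide":[0,-0.1,0],"yaw":0},{"hand":1,"slide":[0,-0.1,0],"yaw":0},{"hand":0.4,"slide":[0,-0.1,0],"yaw":0},{"hand":0.3,"slide":[0,-0.1,0],"yaw":0},{"hand":0.25,"slide":[0,-0.1,0],"yaw":0},{"hand":0.25,"slide":[0,-0.1,0],"yaw":0}]';  python3 -m inch '[{"hand":0.25,"slide":[0,0,1],"yaw":0},{"hand":0.25,"slide":[0,0,4],"yaw":0},{"hand":0.25,"slide":[0,0,9],"yaw":0},{"hand":0.25,"slide":[-6,0,10],"yaw":0},{"hand":0.25,"slide":[-12,0,10],"yaw":0},{"hand":0.25,"slide":[-18,0,10],"yaw":0},{"hand":0.25,"slide":[-18,0,10],"yaw":0},{"hand":0.25,"slide":[-18,0,10],"yaw":0}]'
python3 - <<'E'
from h import *
s=capture("side");w=capture("wrist");print(sense()["tcp_pos"]);cv2.imwrite("pics/w3.png",w)
t=capture("top");cv2.imwrite("pics/top3.png",t);cv2.imwrite("pics/side3.png",s)
cv2.imwrite("pics/v3.png",np.hstack([cv2.resize(s[200:350,250:420],None,fx=2.6,fy=2.6,interpolation=2),cv2.resize(w[40:430,:],(360,390))]))
E
```

```text
time_s: 9.02
tcp_pos: [0.5937, -0.0021, 0.2217]
ee_rot: [[1.0, 0.019, -0.001], [0.019, -1.0, 0.0], [-0.001, -0.0, -1.0]]
wrist_force: [-0.5, 0.3, 0.5]
gripper_width: 0.739
time_s: 10.02
tcp_pos: [0.4144, -0.0021, 0.3235]
ee_rot: [[1.0, 0.02, 0.003], [0.02, -1.0, 0.001], [0.003, -0.001, -1.0]]
wrist_force: [-0.2, 1.2, 0.6]
gripper_width: 0.747
[ 0.41502458 -0.00202627  0.32272311]
```

View pics/v3.png

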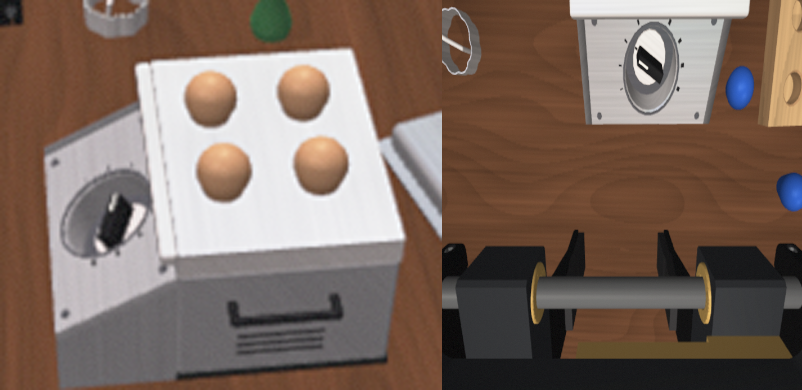

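The egg stands upright in the front-left cup, and the other three are untouched. The tool can only yaw, so I will push the dial bar round with one fingertip instead of gripping it. First I measure the bar's angle on the tilted plane of its top.

```bash
cat > dial.py <<'E'
from h import *
a=np.radians(1.2);Rc=np.array([[np.cos(a),-np.sin(a),0],[np.sin(a),np.cos(a),0],[0,0,1]]);O=np.array([.507,-.0465,0])
nn=np.array([-.5,0,.866]);up=np.array([.866,0,.5])
def plane(n,p,off,st=None):
    c,d=ray(n,p,st);c=Rc.T@(c-O)-[0,0,.085];d=Rc.T@d
    P=c+d*((off-c@nn)/(d@nn));return np.array([P@up,P[1]])*1000   # (s,y) mm
def bar(n,im,st=None,vmax=60):
    H,W=im.shape[:2];g=im.max(2).astype(int);pts=[]
    ys,xs=np.where(g<vmax)
    for x,y in zip(xs,ys):
        q=plane(n,(x,y),-.004,st)
        if np.hypot(*q)<27: pts.append(q)
    if len(pts)<8: return print(n,"few",len(pts))
    r=cv2.minAreaRect(np.array(pts,np.float32));u=np.linalg.svd(np.array(pts)-np.mean(pts,0))[2][0]
    print(n,len(pts),"mean s,y",np.mean(pts,0).round(1),"size",np.round(r[1],1),"left-of-up deg",np.degrees(np.arctan2(u[1],u[0])).round(1))
E
python3 - <<'E'
from dial import *
st=sense()
for n in("wrist","top","side"):
    bar(n,cv2.imread({"wrist":"pics/w3.png"}.get(n,f"pics/{n}3.png")),st if n=="wrist" else None)
E
```

```text
Traceback (most recent call last):
  File "dial.py", line 11, in bar
    q=plane(n,(x,y),-.004,st)
  File "dial.py", line 5, in plane
    c,d=ray(n,p,st);c=Rc.T@(c-O)-[0,0,.085];d=Rc.T@d
        ~~~^^^^^^^^
  File "h.py", line 4, in ray
    m=camera_model(n)
ValueError: time passes only in moves, steps and waits
```

```bash
python3 -m inch '[{"hand":0,"slide":[0,0,0],"yaw":0},{"hand":0,"slide":[7.1,2.6,-7],"yaw":0},{"hand":0,"slide":[7.1,2.6,-12],"yaw":0},{"hand":0,"slide":[7.1,2.6,-12],"yaw":0},{"hand":0,"slide":[7.1,2.6,-12],"yaw":0},{"hand":0,"slide":[7.1,2.6,-12],"yaw":0}]'
```

```text
time_s: 10.92
tcp_pos: [0.4855, 0.0237, 0.203]
ee_rot: [[1.0, 0.019, 0.001], [0.019, -1.0, 0.0], [0.001, -0.0, -1.0]]
wrist_force: [-0.4, -0.2, -0.0]
gripper_width: 1.0
```

```bash
sed -i 's/^def ray/import functools\ncamera_model=functools.lru_cache(camera_model)\ndef ray/' h.py
python3 - <<'E'
from dial import *
st=dict(tcp_pos=np.array([.4148,-.002,.323]),ee_rot=np.array([[1,.02,.003],[.02,-1,.001],[.003,-.001,-1]]))
for n in("wrist","top","side"):
    bar(n,cv2.imread({"wrist":"pics/w3.png"}.get(n,f"pics/{n}3.png")),st if n=="wrist" else None)
E
```

```text
wrist 824 mean s,y [ 6.2 -0.9] size [47.5 17.1] left-of-up deg 59.6
top few 0
side 124 mean s,y [ 5.8 -8.5] size [46.3 24.4] left-of-up deg -119.8
```

```bash
python3 -m inch '[{"hand":0,"slide":[0,0,-3],"yaw":0},{"hand":0,"slide":[0,0,-5],"yaw":0},{"hand":0,"slide":[0,0,-6],"yaw":0},{"hand":0,"slide":[0,0,-6],"yaw":0},{"hand":0,"slide":[0,0,-6],"yaw":0}]'
```

```text
time_s: 11.55
tcp_pos: [0.4855, 0.0239, 0.1434]
ee_rot: [[1.0, 0.019, 0.002], [0.019, -1.0, 0.001], [0.002, -0.001, -1.0]]
wrist_force: [-0.5, -0.2, -0.1]
gripper_width: 1.001
```

```bash
python3 -m inch '[{"hand":0,"slide":[0.4,0,0],"yaw":0},{"hand":0,"slide":[0.7,0,0],"yaw":0},{"hand":0,"slide":[1.0,0,0],"yaw":0},{"hand":0,"slide":[1.3,0,0],"yaw":0},{"hand":0,"slide":[1.3,0,0],"yaw":0}]'
python3 - <<'E'
from dial import *
s=capture("side");bar("side",s);print(sense()["wrist_force"],sense()["moment"])
w=capture("wrist");bar("wrist",w,sense());cv2.imwrite("pics/v4.png",np.hstack([cv2.resize(s[200:350,250:420],None,fx=2.6,fy=2.6,interpolation=2),cv2.resize(w[40:430,:],(360,390))]))
E
```

```text
time_s: 12.18
tcp_pos: [0.4981, 0.0237, 0.1422]
ee_rot: [[1.0, 0.019, -0.0], [0.019, -1.0, -0.0], [-0.0, 0.0, -1.0]]
wrist_force: [0.3, -0.2, -0.4]
gripper_width: 1.002
side 144 mean s,y [ 4.3 -4.5] size [32.6 52.2] left-of-up deg -86.0
[-0.49536817  0.16501204 -0.35515836] [-0.03369748  0.02505194 -0.02753974]
wrist 2222 mean s,y [-6.1  2.7] size [53.2 33.3] left-of-up deg -85.0
```

View pics/v4.png

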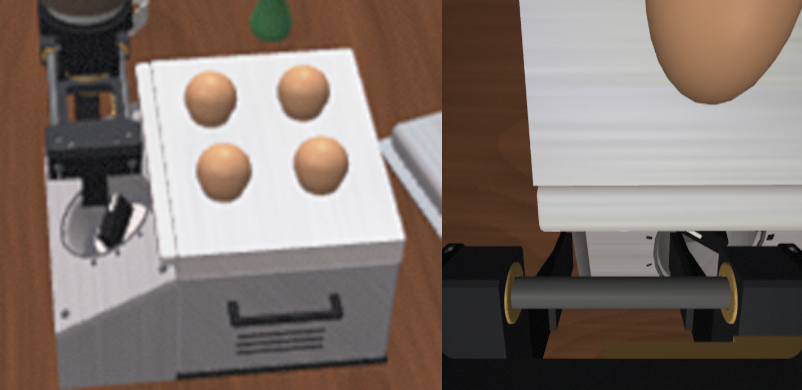

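```bash
python3 -m inch '[{"hand":0,"slide":[0.1,0,0],"yaw":0},{"hand":0,"slide":[0.2,0,0],"yaw":0},{"hand":0,"slide":[0.3,0,0],"yaw":0},{"hand":0,"slide":[0.3,0,0],"yaw":0}]'; python3 -c "
from h import *
print(sense()['wrist_force'],sense()['moment'],sense()['tcp_pos'])"
```

```text
time_s: 12.78
tcp_pos: [0.5002, 0.0235, 0.142]
ee_rot: [[1.0, 0.019, -0.002], [0.019, -1.0, -0.0], [-0.002, 0.0, -1.0]]
wrist_force: [-1.8, -0.4, 0.8]
gripper_width: 0.999
[-1.75215798 -0.37046604  0.7531233 ] [-0.04023379  0.66821151 -0.14696682] [0.50023687 0.02353394 0.1420186 ]
```

```bash
python3 -m inch '[{"hand":0,"slide":[-0.5,0,0],"yaw":0},{"hand":0,"slide":[-0.5,0.8,0.6],"yaw":0},{"hand":0,"slide":[-0.5,0.8,1.1],"yaw":0},{"hand":0,"slide":[-0.5,0.8,1.1],"yaw":0},{"hand":0,"slide":[-0.5,0.8,1.1],"yaw":0}]'; python3 -m inch '[{"hand":0,"slide":[0.6,0,0],"yaw":0},{"hand":0,"slide":[0.9,0,0],"yaw":0},{"hand":0,"slide":[1.2,0,0],"yaw":0},{"hand":0,"slide":[1.5,0,0],"yaw":0},{"hand":0,"slide":[1.5,0,0],"yaw":0}]'; python3 -c "
from dial import *
print(sense()['wrist_force'],sense()['moment'],sense()['tcp_pos']);s=capture('side');bar('side',s)"
```

```text
time_s: 13.4
tcp_pos: [0.4959, 0.0317, 0.1533]
ee_rot: [[1.0, 0.019, 0.0], [0.019, -1.0, 0.0], [0.0, -0.0, -1.0]]
wrist_force: [-0.2, 0.3, -0.6]
gripper_width: 0.999
time_s: 14.02
tcp_pos: [0.5111, 0.0317, 0.1532]
ee_rot: [[1.0, 0.019, 0.0], [0.019, -1.0, -0.0], [0.0, 0.0, -1.0]]
wrist_force: [0.0, -0.3, -0.3]
gripper_width: 0.998
[ 0.0126507  -0.33610086 -0.300527  ] [-0.04729734 -0.02131047  0.03018293] [0.51110841 0.03168407 0.15319426]
side 124 mean s,y [ 5.8 -8.5] size [46.3 24.4] left-of-up deg -119.8
```

```bash
python3 -m inch '[{"hand":0,"slide":[0.1,-0.2,0],"yaw":0},{"hand":0,"slide":[0.2,-0.4,0],"yaw":0},{"hand":0,"slide":[0.2,-0.6,0],"yaw":0},{"hand":0,"slide":[0.2,-0.8,0],"yaw":0},{"hand":0,"slide":[0.2,-0.8,0],"yaw":0}]'; python3 -c "
from dial import *
print(sense()['wrist_force'],sense()['moment'],sense()['tcp_pos']);s=capture('side');bar('side',s)
cv2.imwrite('pics/s5.png',s)"
```

```text
time_s: 14.7
tcp_pos: [0.5132, 0.0248, 0.1535]
ee_rot: [[1.0, 0.019, 0.001], [0.019, -1.0, 0.002], [0.002, -0.002, -1.0]]
wrist_force: [-1.4, 6.1, 0.9]
gripper_width: 1.002
[-1.44028078  6.07824513  0.90857476] [ 1.82551597  0.44586134 -0.10109429] [0.51315781 0.02480314 0.15348367]
side 134 mean s,y [ 6.1 -6.3] size [53.5 26.9] left-of-up deg -109.8
```

```bash
python3 -m inch '[{"hand":0,"slide":[0,-0.1,0],"yaw":0},{"hand":0,"slide":[0,-0.2,0],"yaw":0},{"hand":0,"slide":[0,-0.3,0],"yaw":0},{"hand":0,"slide":[0,-0.3,0],"yaw":0}]'; python3 -c "
from dial import *
print(sense()['wrist_force'],sense()['moment'],sense()['tcp_pos']);s=capture('side');bar('side',s)
cv2.imwrite('pics/s6.png',s)
cv2.imwrite('pics/v6.png',np.hstack([cv2.resize(i[230:310,255:335],None,fx=5,fy=5,interpolation=2) for i in (cv2.imread('pics/side3.png'),s)]))"
```

```text
time_s: 15.25
tcp_pos: [0.5136, 0.0236, 0.1538]
ee_rot: [[1.0, 0.019, 0.004], [0.019, -1.0, 0.005], [0.004, -0.005, -1.0]]
wrist_force: [-3.4, 14.6, 2.8]
gripper_width: 1.001
[-3.42908577 14.64338021  2.84430518] [ 4.15933982  0.91095271 -0.14236227] [0.51362424 0.02362098 0.15384424]
side 138 mean s,y [ 6.4 -5.6] size [53.5 27.3] left-of-up deg -108.9
```

View pics/v6.png

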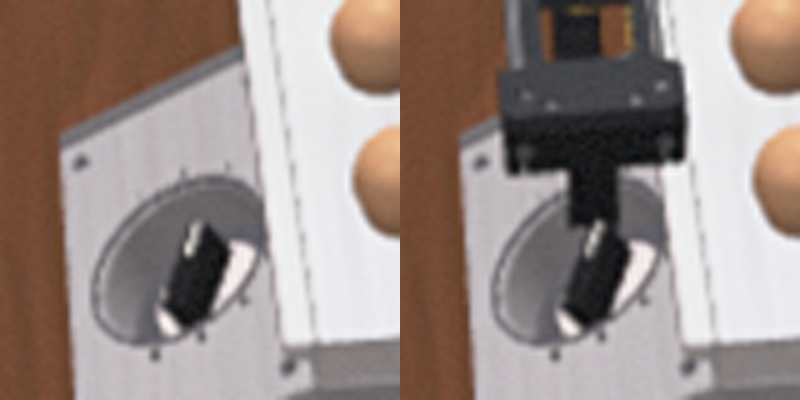

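The finger is pressing on the bar's end without turning it. The fingertips are thinner than I assumed, so I will shut the gripper and push with the closed tips, which leaves more room.

```bash
python3 -m inch '[{"hand":0,"slide":[0,0.6,0],"yaw":0},{"hand":0,"slide":[0,0.6,3],"yaw":0},{"hand":1,"slide":[-2,-2,6],"yaw":0},{"hand":1,"slide":[-2.4,-4.8,6],"yaw":0},{"hand":1,"slide":[-2.4,-4.8,6],"yaw":0},{"hand":1,"slide":[-2.4,-4.8,6],"yaw":0},{"hand":1,"slide":[-2.4,-4.8,6],"yaw":0}]'
python3 - <<'E'
from h import *
st=sense();print(st["tcp_pos"])
w=capture("wrist");cv2.imwrite("pics/w7.png",w[:,150:490])
E
```

```text
time_s: 16.18
tcp_pos: [0.489, -0.0268, 0.2129]
ee_rot: [[1.0, 0.02, -0.001], [0.02, -1.0, -0.0], [-0.001, 0.0, -1.0]]
wrist_force: [0.8, 0.2, 0.1]
gripper_width: 0.514
[ 0.48900519 -0.02683674  0.21288697]
```

View pics/w7.png

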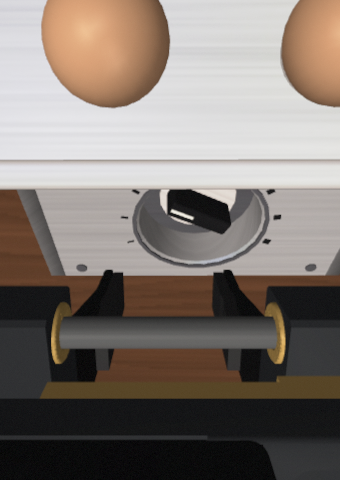

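```bash
python3 -m inch '[{"hand":1,"slide":[0,0,-2],"yaw":0},{"hand":1,"slide":[0,0,-2],"yaw":0},{"hand":1,"slide":[0,0,-2],"yaw":0},{"hand":1,"slide":[0,0,-5],"yaw":0},{"hand":1,"slide":[0,0,-7],"yaw":0},{"hand":1,"slide":[0,0,-7],"yaw":0},{"hand":1,"slide":[0,0,-7],"yaw":0}]'; python3 -m inch '[{"hand":1,"slide":[0.4,0,0],"yaw":0},{"hand":1,"slide":[0.8,0,0],"yaw":0},{"hand":1,"slide":[1.0,0,0],"yaw":0},{"hand":1,"slide":[1.2,0,0],"yaw":0},{"hand":1,"slide":[1.2,0,0],"yaw":0}]'; python3 -c "
from dial import *
print(sense()['wrist_force'],sense()['tcp_pos']);s=capture('side');cv2.imwrite('pics/s8.png',s);bar('side',s)"
```

```text
time_s: 17.1
tcp_pos: [0.4898, -0.0271, 0.1444]
ee_rot: [[1.0, 0.02, 0.002], [0.02, -1.0, 0.0], [0.002, -0.0, -1.0]]
wrist_force: [-0.3, 1.0, -0.4]
gripper_width: 0.004
time_s: 17.73
tcp_pos: [0.4991, -0.0275, 0.1428]
ee_rot: [[1.0, 0.018, -0.005], [0.018, -1.0, -0.0], [-0.005, 0.0, -1.0]]
wrist_force: [-5.1, 2.3, 3.0]
gripper_width: 0.007
[-5.09961763  2.28742251  2.99722733] [ 0.4991292  -0.02745737  0.14284927]
side 259 mean s,y [3.  1.2] size [44.7 51.5] left-of-up deg -59.5
```

```bash
python3 -m inch '[{"hand":1,"slide":[0.1,0,0],"yaw":0},{"hand":1,"slide":[0.2,0,0],"yaw":0},{"hand":1,"slide":[0.3,0,0],"yaw":0},{"hand":1,"slide":[0.3,0,0],"yaw":0}]';python3 -m inch '[{"hand":1,"slide":[0.1,0,0],"yaw":0},{"hand":1,"slide":[0.2,0,0],"yaw":0},{"hand":1,"slide":[0.2,0,0],"yaw":0}]'; python3 -c "
from dial import *
s=capture('side');cv2.imwrite('pics/s8.png',s);bar('side',s)"
```

```text
time_s: 18.27
tcp_pos: [0.5, -0.0276, 0.1427]
ee_rot: [[1.0, 0.018, -0.01], [0.018, -1.0, -0.001], [-0.01, 0.001, -1.0]]
wrist_force: [-10.0, 3.6, 7.5]
gripper_width: 0.008
time_s: 18.65
tcp_pos: [0.5005, -0.0277, 0.1426]
ee_rot: [[1.0, 0.017, -0.014], [0.017, -1.0, -0.001], [-0.014, 0.001, -1.0]]
wrist_force: [-14.0, 5.3, 11.8]
gripper_width: 0.006
side 257 mean s,y [2.7 0.8] size [45.5 51.4] left-of-up deg -52.4
```

```bash
python3 -c "
from h import *
s=sense();print(s['wrist_force'],s['moment'],s['tcp_pos'])
print(np.linalg.lstsq(np.eye(3),np.zeros(3),rcond=None)[0]*0)
cv2.imwrite('pics/w9.png',cv2.resize(capture('wrist')[180:330,200:440],None,fx=3,fy=3,interpolation=2))
"
```

```text
[-13.71369327   5.42714635  12.2098291 ] [ 1.40928396  4.08898095 -0.10956535] [ 0.50044504 -0.02764381  0.14254723]
[0. 0. 0.]
```

View pics/w9.png

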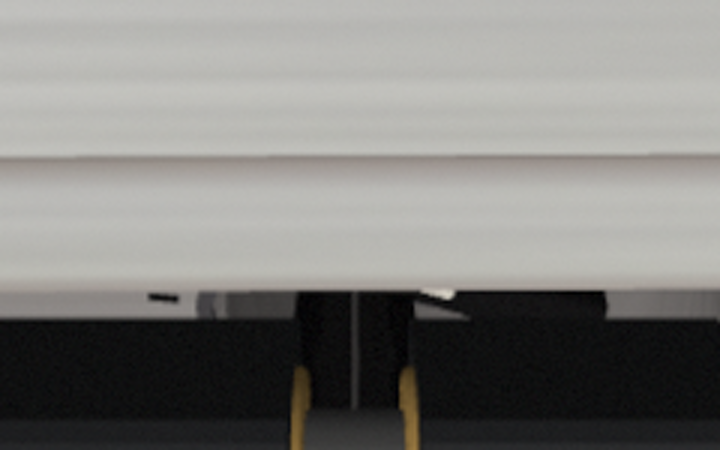

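```bash
python3 -m inch '[{"hand":1,"slide":[0,0,0.2],"yaw":0},{"hand":1,"slide":[0,0,0.4],"yaw":0},{"hand":1,"slide":[0,0,0.4],"yaw":0}]'; python3 -m inch '[{"hand":1,"slide":[0.1,0,0.1],"yaw":0},{"hand":1,"slide":[0.2,0,0.1],"yaw":0},{"hand":1,"slide":[0.2,0,0.1],"yaw":0}]'
```

```text
time_s: 19.12
tcp_pos: [0.5002, -0.0277, 0.1442]
ee_rot: [[1.0, 0.016, -0.015], [0.016, -1.0, -0.0], [-0.015, 0.0, -1.0]]
wrist_force: [-8.6, 3.3, -2.9]
gripper_width: 0.008
time_s: 19.5
tcp_pos: [0.5013, -0.0277, 0.1447]
ee_rot: [[1.0, 0.016, -0.017], [0.016, -1.0, -0.001], [-0.017, 0.0, -1.0]]
wrist_force: [-10.3, 3.7, -3.0]
gripper_width: 0.002
```

```bash
python3 -m inch '[{"hand":1,"slide":[0.1,0,0.1],"yaw":0},{"hand":1,"slide":[0.2,0,0.2],"yaw":0},{"hand":1,"slide":[0.3,0,0.2],"yaw":0},{"hand":1,"slide":[0.3,0,0.2],"yaw":0}]';python3 -m inch '[{"hand":1,"slide":[0.1,0,0.1],"yaw":0},{"hand":1,"slide":[0.2,0,0.2],"yaw":0},{"hand":1,"slide":[0.2,0,0.2],"yaw":0}]'; python3 -c "
from h import *
s=sense();print(s['wrist_force'],s['moment'],s['tcp_pos'])"
```

```text
time_s: 20.0
tcp_pos: [0.5035, -0.0278, 0.1462]
ee_rot: [[1.0, 0.017, -0.019], [0.017, -1.0, -0.001], [-0.019, 0.0, -1.0]]
wrist_force: [-11.6, 4.6, -3.7]
gripper_width: 0.01
time_s: 20.38
tcp_pos: [0.5038, -0.0278, 0.147]
ee_rot: [[1.0, 0.017, -0.024], [0.017, -1.0, -0.001], [-0.024, 0.001, -1.0]]
wrist_force: [-13.6, 4.7, -6.8]
gripper_width: 0.006
[-13.64870105   4.72405832  -6.82107797] [1.52537032 3.66695322 0.44727053] [ 0.50381937 -0.02782434  0.14698697]
```

```bash
python3 -m inch '[{"hand":1,"slide":[-1.2,0.3,0],"yaw":0},{"hand":1,"slide":[-1.6,0.6,3],"yaw":0},{"hand":1,"slide":[-2.6,0.6,7],"yaw":0},{"hand":1,"slide":[-2.6,0.6,7],"yaw":0},{"hand":1,"slide":[-2.6,0.6,7],"yaw":0}]'; python3 -c "
from dial import *
st=sense();print(st['tcp_pos']);w=capture('wrist');bar('wrist',w[:250],st);bar('side',capture('side'))
cv2.imwrite('pics/w10.png',w)"
```

```text
time_s: 21.0
tcp_pos: [0.4871, -0.0212, 0.2225]
ee_rot: [[1.0, 0.019, 0.002], [0.019, -1.0, 0.001], [0.002, -0.001, -1.0]]
wrist_force: [-0.7, 0.6, -0.4]
gripper_width: 0.009
[ 0.48709365 -0.02119842  0.22254756]
wrist 1282 mean s,y [ 7.7 -1.9] size [47.3 20.7] left-of-up deg -139.4
side 142 mean s,y [ 5.2 -9.8] size [40.9 27.7] left-of-up deg -143.9
```

```bash
python3 -m inch '[{"hand":1,"slide":[0.5,0.2,-4],"yaw":0},{"hand":1,"slide":[0.5,0.2,-6.9],"yaw":0},{"hand":1,"slide":[0.5,0.2,-6.9],"yaw":0},{"hand":1,"slide":[1.2,0.2,-6.9],"yaw":0},{"hand":1,"slide":[1.8,0.2,-6.9],"yaw":0},{"hand":1,"slide":[2.2,0.2,-6.9],"yaw":0},{"hand":1,"slide":[2.2,0.2,-6.9],"yaw":0}]'
```

```text
time_s: 21.98
tcp_pos: [0.5095, -0.019, 0.1538]
ee_rot: [[1.0, 0.019, 0.002], [0.019, -1.0, 0.001], [0.002, -0.001, -1.0]]
wrist_force: [0.3, 1.1, 1.1]
gripper_width: 0.006
```

Clear of everything. Next I push the white end to the right (−y).

```bash
python3 -m inch '[{"hand":1,"slide":[0,-0.3,0],"yaw":0},{"hand":1,"slide":[0.1,-0.6,0],"yaw":0},{"hand":1,"slide":[0.2,-0.9,0],"yaw":0},{"hand":1,"slide":[0.3,-1.2,0],"yaw":0},{"hand":1,"slide":[0.3,-1.4,0],"yaw":0}]'; python3 -c "
from h import *
s=sense();print(s['wrist_force'],s['tcp_pos'])"
```

```text
time_s: 22.6
tcp_pos: [0.5168, -0.0304, 0.1566]
ee_rot: [[1.0, 0.022, 0.015], [0.022, -1.0, 0.004], [0.015, -0.004, -1.0]]
wrist_force: [2.1, 12.2, 6.6]
gripper_width: 0.006
[ 2.11514866 12.20350959  6.56609632] [ 0.51681208 -0.03042088  0.15658442]
```

```bash
python3 -m inch '[{"hand":1,"slide":[0,-0.3,0],"yaw":0},{"hand":1,"slide":[0,-0.5,0],"yaw":0},{"hand":1,"slide":[0,-0.7,0],"yaw":0},{"hand":1,"slide":[0,-0.9,0],"yaw":0},{"hand":1,"slide":[0,-0.9,0],"yaw":0}]'; python3 -c "
from h import *
s=sense();print(s['wrist_force'],s['tcp_pos'])"
```

```text
time_s: 23.22
tcp_pos: [0.5181, -0.0395, 0.1571]
ee_rot: [[1.0, 0.022, 0.018], [0.022, -1.0, 0.004], [0.018, -0.004, -1.0]]
wrist_force: [4.9, 10.3, 7.9]
gripper_width: 0.006
[ 4.86472054 10.32575795  7.8908967 ] [ 0.51810038 -0.03952771  0.15712951]
```

```bash
python3 -m inch '[{"hand":1,"slide":[0,-0.2,0],"yaw":0},{"hand":1,"slide":[0,-0.4,0],"yaw":0},{"hand":1,"slide":[0,-0.6,0],"yaw":0},{"hand":1,"slide":[0,-0.6,0],"yaw":0}]'; python3 -m inch '[{"hand":1,"slide":[0,0.4,0],"yaw":0},{"hand":1,"slide":[0,0.6,3],"yaw":0},{"hand":1,"slide":[-3,0,6],"yaw":0},{"hand":1,"slide":[-3,0,6],"yaw":0},{"hand":1,"slide":[-3,0,6],"yaw":0}]'; python3 -c "
from dial import *
st=sense();print(st['tcp_pos']);w=capture('wrist');bar('wrist',w[:250],st);bar('side',capture('side'))"
```

```text
time_s: 23.72
tcp_pos: [0.5172, -0.046, 0.1569]
ee_rot: [[1.0, 0.022, 0.016], [0.022, -1.0, 0.003], [0.016, -0.003, -1.0]]
wrist_force: [4.0, 9.0, 7.9]
gripper_width: 0.001
time_s: 24.35
tcp_pos: [0.4819, -0.0484, 0.2132]
ee_rot: [[1.0, 0.019, 0.0], [0.019, -1.0, 0.0], [0.0, -0.0, -1.0]]
wrist_force: [-0.4, 0.1, -0.7]
gripper_width: 0.007
[ 0.4818726  -0.04844415  0.21319167]
wrist 1455 mean s,y [7.6 1. ] size [21.4 46.1] left-of-up deg 143.0
side 71 mean s,y [-0.8 -3.9] size [14.1 45.9] left-of-up deg -50.9
```

```bash
python3 -m inch '[{"hand":1,"slide":[1.1,-1.3,-3],"yaw":0},{"hand":1,"slide":[1.1,-1.3,-6],"yaw":0},{"hand":1,"slide":[1.1,-1.3,-7.3],"yaw":0},{"hand":1,"slide":[1.1,-1.3,-7.3],"yaw":0},{"hand":1,"slide":[1.1,-1.3,-7.3],"yaw":0}]'; python3 -m inch '[{"hand":1,"slide":[0,0.4,0],"yaw":0},{"hand":1,"slide":[0,0.7,0],"yaw":0},{"hand":1,"slide":[0,1.0,0],"yaw":0},{"hand":1,"slide":[0,1.3,0],"yaw":0},{"hand":1,"slide":[0,1.5,0],"yaw":0},{"hand":1,"slide":[0,1.5,0],"yaw":0}]'
```

```text
time_s: 25.08
tcp_pos: [0.4936, -0.0611, 0.141]
ee_rot: [[1.0, 0.02, 0.002], [0.02, -1.0, -0.0], [0.002, 0.0, -1.0]]
wrist_force: [0.6, 0.4, 0.4]
gripper_width: 0.012
time_s: 25.82
tcp_pos: [0.4895, -0.0486, 0.14]
ee_rot: [[1.0, 0.019, -0.009], [0.019, -1.0, -0.004], [-0.009, 0.004, -1.0]]
wrist_force: [-4.8, -11.7, 1.8]
gripper_width: 0.007
```

```bash
python3 -m inch '[{"hand":1,"slide":[0,0.3,0],"yaw":0},{"hand":1,"slide":[0,0.6,0],"yaw":0},{"hand":1,"slide":[0,0.9,0],"yaw":0},{"hand":1,"slide":[0,0.9,0],"yaw":0}]';  python3 -c "
from h import *
s=sense();print(s['wrist_force'],s['tcp_pos'])"
```

```text
time_s: 26.32
tcp_pos: [0.4887, -0.0392, 0.1395]
ee_rot: [[1.0, 0.018, -0.01], [0.018, -1.0, -0.003], [-0.011, 0.003, -1.0]]
wrist_force: [-5.4, -7.6, 1.0]
gripper_width: 0.005
[-5.36050736 -7.64975197  0.95821361] [ 0.48865094 -0.03916714  0.13951665]
```

```bash
python3 -m inch '[{"hand":1,"slide":[-1.2,0,0],"yaw":0},{"hand":1,"slide":[-1.2,0.6,0.2],"yaw":0},{"hand":1,"slide":[-1.2,1.1,0.2],"yaw":0},{"hand":1,"slide":[-1.2,1.1,0.2],"yaw":0}]'; python3 -m inch '[{"hand":1,"slide":[0.3,0,0],"yaw":0},{"hand":1,"slide":[0.6,0,0],"yaw":0},{"hand":1,"slide":[0.9,0,0.1],"yaw":0},{"hand":1,"slide":[1.2,0,0.2],"yaw":0},{"hand":1,"slide":[1.2,0,0.2],"yaw":0}]'; python3 -c "
from h import *
s=sense();print(s['wrist_force'],s['tcp_pos'])"
```

```text
time_s: 26.82
tcp_pos: [0.4815, -0.0254, 0.1426]
ee_rot: [[1.0, 0.02, 0.001], [0.02, -1.0, 0.0], [0.001, -0.0, -1.0]]
wrist_force: [-0.9, 0.0, 0.1]
gripper_width: 0.006
time_s: 27.45
tcp_pos: [0.4888, -0.0269, 0.1424]
ee_rot: [[1.0, 0.017, -0.011], [0.017, -1.0, -0.001], [-0.011, 0.001, -1.0]]
wrist_force: [-7.5, 2.6, -0.0]
gripper_width: 0.004
[-7.54403641  2.64344685 -0.01114095] [ 0.488823   -0.02690581  0.14239361]
```

```bash
python3 -m inch '[{"hand":1,"slide":[0.2,0,0.1],"yaw":0},{"hand":1,"slide":[0.4,0,0.2],"yaw":0},{"hand":1,"slide":[0.6,0,0.3],"yaw":0},{"hand":1,"slide":[0.8,0,0.4],"yaw":0},{"hand":1,"slide":[0.8,0,0.4],"yaw":0}]'; python3 -c "
from h import *
s=sense();print(s['wrist_force'],s['tcp_pos'])"
```

```text
time_s: 28.08
tcp_pos: [0.4908, -0.0275, 0.1433]
ee_rot: [[1.0, 0.014, -0.027], [0.014, -1.0, -0.002], [-0.027, 0.001, -1.0]]
wrist_force: [-14.9, 5.0, -3.7]
gripper_width: 0.002
[-14.87684776   4.985728    -3.74543561] [ 0.49077946 -0.0275076   0.14330383]
```

```bash
python3 -m inch '[{"hand":1,"slide":[-1.2,0,0],"yaw":0},{"hand":1,"slide":[-1.2,0.5,0],"yaw":0},{"hand":1,"slide":[-0.8,0.5,0],"yaw":0},{"hand":1,"slide":[-0.4,0.5,0],"yaw":0},{"hand":1,"slide":[0,0.5,0],"yaw":0},{"hand":1,"slide":[0.2,0.5,0.1],"yaw":0},{"hand":1,"slide":[0.4,0.5,0.2],"yaw":0},{"hand":1,"slide":[0.4,0.5,0.2],"yaw":0}]'; python3 -c "
from h import *
s=sense();print(s['wrist_force'],s['tcp_pos'])"
```

```text
time_s: 29.08
tcp_pos: [0.5038, -0.0212, 0.1502]
ee_rot: [[1.0, 0.019, -0.003], [0.019, -1.0, -0.0], [-0.003, 0.0, -1.0]]
wrist_force: [0.5, -0.2, 1.1]
gripper_width: 0.006
[ 0.50016865 -0.15304127  1.071357  ] [ 0.50381012 -0.02121361  0.15020692]
```

```bash
python3 -m inch '[{"hand":1,"slide":[-1,0,0.3],"yaw":0},{"hand":1,"slide":[-2,0,3],"yaw":0},{"hand":1,"slide":[-2.2,0,6.3],"yaw":0},{"hand":1,"slide":[-2.2,0,6.3],"yaw":0},{"hand":1,"slide":[-2.2,0,6.3],"yaw":0}]'; python3 -c "
from dial import *
st=sense();print(st['tcp_pos']);w=capture('wrist');bar('wrist',w[:250],st);s=capture('side');bar('side',s)
cv2.imwrite('pics/v11.png',np.hstack([cv2.resize(s[200:350,250:420],(453,400),interpolation=2),cv2.resize(w[130:330,230:400],(340,400),interpolation=2)]))"
```

```text
time_s: 29.7
tcp_pos: [0.4827, -0.0214, 0.2131]
ee_rot: [[1.0, 0.019, 0.0], [0.019, -1.0, 0.0], [0.0, -0.0, -1.0]]
wrist_force: [0.2, -1.0, -1.1]
gripper_width: 0.003
[ 0.48265425 -0.02135578  0.21308698]
wrist 1833 mean s,y [9.5 1.8] size [26.5 44.4] left-of-up deg -60.3
side 43 mean s,y [-0.1  3.6] size [10.3 45. ] left-of-up deg -64.2
```

```bash
python3 -m inch '[{"hand":1,"slide":[-0.2,-0.8,-3],"yaw":0},{"hand":1,"slide":[-0.2,-0.8,-6],"yaw":0},{"hand":1,"slide":[-0.2,-0.8,-7.1],"yaw":0},{"hand":1,"slide":[-0.2,-0.8,-7.1],"yaw":0}]'; python3 -m inch '[{"hand":1,"slide":[0.4,0,0],"yaw":0},{"hand":1,"slide":[0.8,0.1,0.1],"yaw":0},{"hand":1,"slide":[1.2,0.2,0.2],"yaw":0},{"hand":1,"slide":[1.5,0.3,0.3],"yaw":0},{"hand":1,"slide":[1.8,0.4,0.4],"yaw":0},{"hand":1,"slide":[1.8,0.4,0.4],"yaw":0}]'; python3 -c "
from h import *
s=sense();print(s['wrist_force'],s['tcp_pos'])"
```

```text
time_s: 30.3
tcp_pos: [0.4807, -0.0294, 0.1415]
ee_rot: [[1.0, 0.019, -0.002], [0.019, -1.0, -0.001], [-0.002, 0.001, -1.0]]
wrist_force: [0.4, -0.3, 0.4]
gripper_width: 0.009
time_s: 31.05
tcp_pos: [0.4915, -0.0271, 0.144]
ee_rot: [[1.0, 0.016, -0.02], [0.016, -1.0, -0.003], [-0.02, 0.003, -1.0]]
wrist_force: [-13.3, -2.1, 2.4]
gripper_width: 0.008
[-13.29365797  -2.14628282   2.3964916 ] [ 0.49147404 -0.02714282  0.14404964]
```

```bash
python3 -m inch '[{"hand":1,"slide":[0.2,0.05,0.2],"yaw":0},{"hand":1,"slide":[0.4,0.1,0.4],"yaw":0},{"hand":1,"slide":[0.6,0.1,0.4],"yaw":0},{"hand":1,"slide":[0.6,0.1,0.4],"yaw":0}]'; python3 -c "
from h import *
s=sense();print(s['wrist_force'],s['tcp_pos'])"
```

```text
time_s: 31.55
tcp_pos: [0.4959, -0.0252, 0.1467]
ee_rot: [[1.0, 0.015, -0.023], [0.015, -1.0, -0.002], [-0.023, 0.001, -1.0]]
wrist_force: [-16.0, 3.3, -1.6]
gripper_width: 0.005
[-16.00191581   3.31977631  -1.62051252] [ 0.49592857 -0.02523172  0.14674477]
```

```bash
python3 -m inch '[{"hand":1,"slide":[-1.0,-0.1,0],"yaw":0},{"hand":1,"slide":[-1.0,-0.2,-0.6],"yaw":0},{"hand":1,"slide":[-0.4,-0.2,-0.6],"yaw":0},{"hand":1,"slide":[0.0,-0.2,-0.5],"yaw":0},{"hand":1,"slide":[0.2,-0.2,-0.4],"yaw":0},{"hand":1,"slide":[0.4,-0.1,-0.3],"yaw":0},{"hand":1,"slide":[0.4,-0.1,-0.3],"yaw":0}]'; python3 -c "
from h import *
s=sense();print(s['wrist_force'],s['tcp_pos'])"
```

```text
time_s: 32.42
tcp_pos: [0.4981, -0.0261, 0.1442]
ee_rot: [[1.0, 0.015, -0.028], [0.015, -1.0, -0.002], [-0.028, 0.001, -1.0]]
wrist_force: [-23.0, 8.4, 9.2]
gripper_width: 0.008
[-22.96781727   8.38676309   9.23211951] [ 0.49810108 -0.0261186   0.14421779]
```

```bash
python3 -m inch '[{"hand":1,"slide":[0,0,0.2],"yaw":0},{"hand":1,"slide":[0.2,0,0.4],"yaw":0},{"hand":1,"slide":[0.3,0,0.4],"yaw":0},{"hand":1,"slide":[0.3,0,0.4],"yaw":0}]'; python3 -c "
from h import *
s=sense();print(s['wrist_force'],s['tcp_pos'])"
```

```text
time_s: 32.92
tcp_pos: [0.5013, -0.0255, 0.1468]
ee_rot: [[1.0, 0.014, -0.027], [0.014, -1.0, -0.0], [-0.027, 0.0, -1.0]]
wrist_force: [-19.8, 9.2, -0.7]
gripper_width: 0.005
[-19.831921     9.17990356  -0.67875795] [ 0.50128235 -0.02552888  0.14676929]
```

```bash
python3 -m inch '[{"hand":1,"slide":[-1.6,0,0],"yaw":0},{"hand":1,"slide":[-2.2,0,3],"yaw":0},{"hand":1,"slide":[-2.6,0,6.5],"yaw":0},{"hand":1,"slide":[-2.6,0,6.5],"yaw":0},{"hand":1,"slide":[-2.6,0,6.5],"yaw":0}]'; python3 -c "
from dial import *
st=sense();print(st['tcp_pos']);w=capture('wrist');bar('wrist',w[:250],st);s=capture('side');bar('side',s)
cv2.imwrite('pics/v12.png',np.hstack([cv2.resize(s[230:310,255:335],(400,400),interpolation=2),cv2.resize(w[130:330,230:400],(340,400),interpolation=2)]))"
```

```text
time_s: 33.55
tcp_pos: [0.4864, -0.0252, 0.2165]
ee_rot: [[1.0, 0.019, 0.002], [0.019, -1.0, 0.001], [0.002, -0.001, -1.0]]
wrist_force: [0.6, -0.4, -0.3]
gripper_width: 0.003
[ 0.48642779 -0.02517029  0.21650485]
wrist 1719 mean s,y [10.1 -0.2] size [45.9 25.6] left-of-up deg -108.6
side 107 mean s,y [ 7.1 -4.9] size [43.6 22.8] left-of-up deg -95.5
```

```bash
python3 -m inch '[{"hand":1,"slide":[0,0,-4],"yaw":0},{"hand":1,"slide":[0,0,-7.2],"yaw":0},{"hand":1,"slide":[0,0,-7.2],"yaw":0},{"hand":1,"slide":[1.0,0,-7.2],"yaw":0},{"hand":1,"slide":[1.4,0,-7.1],"yaw":0},{"hand":1,"slide":[1.8,0,-7.0],"yaw":0},{"hand":1,"slide":[2.2,0,-6.8],"yaw":0},{"hand":1,"slide":[2.2,0,-6.8],"yaw":0}]'; python3 -m inch '[{"hand":1,"slide":[0.2,0,0.1],"yaw":0},{"hand":1,"slide":[0.4,0,0.2],"yaw":0},{"hand":1,"slide":[0.4,0,0.2],"yaw":0}]';python3 -m inch '[{"hand":1,"slide":[0.2,0,0.1],"yaw":0},{"hand":1,"slide":[0.4,0,0.2],"yaw":0},{"hand":1,"slide":[0.4,0,0.2],"yaw":0}]'
```

```text
time_s: 34.65
tcp_pos: [0.5, -0.026, 0.1452]
ee_rot: [[1.0, 0.015, -0.02], [0.015, -1.0, -0.001], [-0.02, 0.0, -1.0]]
wrist_force: [-14.4, 5.8, -3.1]
gripper_width: 0.005
time_s: 35.02
tcp_pos: [0.5009, -0.0261, 0.1455]
ee_rot: [[1.0, 0.013, -0.028], [0.013, -1.0, -0.001], [-0.028, 0.0, -1.0]]
wrist_force: [-16.9, 7.3, -5.7]
gripper_width: 0.006
time_s: 35.4
tcp_pos: [0.5017, -0.0262, 0.1457]
ee_rot: [[0.999, 0.012, -0.036], [0.012, -1.0, -0.001], [-0.036, 0.0, -0.999]]
wrist_force: [-21.4, 8.3, -8.1]
gripper_width: 0.003
```

```bash
python3 -m inch '[{"hand":1,"slide":[0.2,0,0.1],"yaw":0},{"hand":1,"slide":[0.5,0,0.2],"yaw":0},{"hand":1,"slide":[0.5,0,0.2],"yaw":0},{"hand":1,"slide":[0.5,0,0.2],"yaw":0}]'; python3 -m inch '[{"hand":1,"slide":[-2.0,0,0],"yaw":0},{"hand":1,"slide":[-3,0,2],"yaw":0},{"hand":1,"slide":[-4,0,7],"yaw":0},{"hand":1,"slide":[-10,0,14],"yaw":0},{"hand":1,"slide":[-12,0,16],"yaw":0},{"hand":1,"slide":[-12,0,16],"yaw":0},{"hand":1,"slide":[-12,0,16],"yaw":0},{"hand":1,"slide":[-12,0,16],"yaw":0}]'; python3 -c "
from dial import *
st=sense();print(st['tcp_pos']);w=capture('wrist');bar('wrist',w[:270],st);s=capture('side');bar('side',s);t=capture('top');cv2.imwrite('pics/topf.png',t);cv2.imwrite('pics/sidef.png',s);cv2.imwrite('pics/wf.png',w)
cv2.imwrite('pics/v13.png',np.hstack([cv2.resize(s[200:350,255:405],(400,400),interpolation=2),cv2.resize(w[0:250,200:450],(400,400),interpolation=2)]))
# other things moved?
d=cv2.absdiff(s,cv2.imread('pics/side0.png')).max(2);d[:200,:320]=0;m=(d>50).astype(np.uint8);c,_=cv2.findContours(m,0,1);print([cv2.boundingRect(x) for x in c if cv2.contourArea(x)>15])"
```

```text
time_s: 35.9
tcp_pos: [0.5028, -0.0263, 0.1459]
ee_rot: [[0.999, 0.01, -0.047], [0.01, -1.0, -0.001], [-0.047, 0.001, -0.999]]
wrist_force: [-27.1, 10.2, -10.2]
gripper_width: 0.006
time_s: 36.9
tcp_pos: [0.4012, -0.0253, 0.3134]
ee_rot: [[1.0, 0.019, -0.002], [0.019, -1.0, -0.001], [-0.002, 0.001, -1.0]]
wrist_force: [0.3, -0.5, -0.8]
gripper_width: 0.004
[ 0.40122315 -0.02527031  0.31335387]
wrist 921 mean s,y [6.5 0.7] size [45.  17.2] left-of-up deg -108.7
side 107 mean s,y [ 7.1 -4.9] size [43.6 22.8] left-of-up deg -95.5
[(287, 402, 13, 8), (287, 401, 19, 17), (287, 284, 5, 9), (18, 258, 54, 40), (15, 249, 39, 19), (66, 231, 25, 51), (56, 228, 24, 21), (321, 227, 20, 22), (209, 200, 43, 25), (0, 200, 69, 78)]
```

View pics/v13.png

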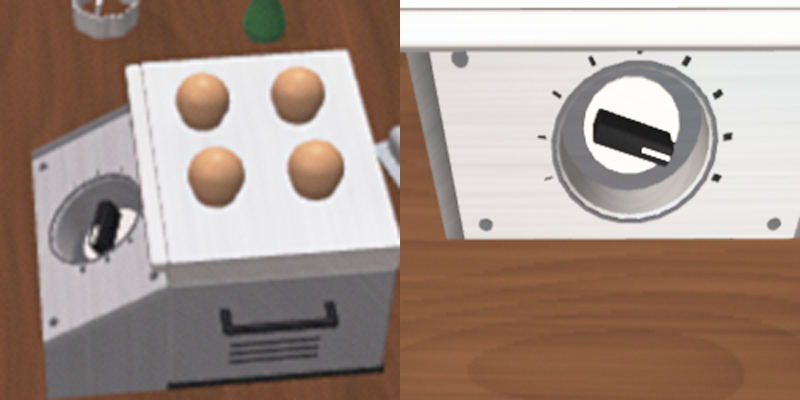

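The dial's white line points right and slightly down, at the last tick. The measured angle is −108.7°, against −108.9° expected at 3.8 rad. It did not change under a second, harder push, so it is at the stop. The four eggs stand upright, so I am handing in.

```bash
python3 -c "
from station import *
print(finish_job())"
```

```text
the job is handed in; nothing more can be done
None
```

The egg is in the front-left cup, blunt end up, and the dial is turned clockwise to its end stop. I handed the job in at about 37 s, with the arm clear of everything.

- **Egg:** I lifted it from the stand with the fixed 30 N grip and eased it into the cup, with at most about 8 N of contact. The last pictures show four whole eggs standing upright.
- **Dial:** The tool could only yaw, so I did not grip the dial. I pushed its bar round with the fingertips, in several pushes, the last three with the gripper shut. An early push with the gripper open did not turn the dial, and one push slipped past the bar's end, so I repeated those.
- **End stop:** The wrist camera puts the white line at −108.7°, where the stop should be at −108.9°. A further push, up to about 27 N, did not change the angle in either camera.
- **What disagreed:** The side camera gave −95.5° for the dial. Its mask also takes in the bar's side faces, so I trusted the wrist view and the hard stop.
- **Other things:** Comparing the side view before and after, the only changes were at the stand's dimple, the cup, the dial and the robot, plus one small patch at the edge of the masked area near the arm's old position, which I did not look at closely. That comparison left out the upper left of the view. The highest wrist force I read was about 31 N.

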